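# Walk the desk battery round into its charging dock

### The arm

A 6-joint arm with a two-finger parallel gripper is mounted at the origin on a cart in front of the work surface, level with it; the furniture and walls round the work are solid. World frame = base frame: x ahead of the robot, y to its left, z up, the work surface at z = 0. Lengths are in m, angles in degrees, forces in N, time in s.
With the tool pointing down it reaches from about 0.25 to 0.725 m from the base axis. Payload 9.7 kg.
Tool frame: the origin (TCP) lies between the finger pads; the fingertips stand 25 mm ahead of it and the grasp point (between the pads) lies 6 mm ahead of it; z points along the fingers, y is the line along which they close (so a half turn about z gives the same grasp; the last joint's range is limited). The gripper opens to 85 mm and grips with 20 to 120 N. Pads are 22 mm wide; open, the fingers measure 114 mm over their backs; the gripper's body (76 mm by 85 mm) begins 54 mm behind the grasp point. The pads swing forward as they close: fully open they stand 13 mm farther back than shut.
Start: joints at [-66.234, 4.979, 10.078, 95.1, 0, 90], TCP at [0.222, -0.503, 0.256] pointing down, gripper open.
Joint ranges: [-179.16, 179.16], [-48.56, 103.87], [-65.8, 70.77], [-126.05, 130.52], [-82.76, 87.17], [-180, 180]. Speed limits (degrees/s): [127.2, 127.2, 147.25, 180, 180, 180].

### API

Orientations are given as [roll, pitch, yaw] about the fixed x, y, z axes, in that order (R = Rz(yaw) Ry(pitch) Rx(roll)).
In Python, from workcell import bot gives the robot as it stands. The module is installed in compiled form; this text tells all that it offers.
- The arm moves only by the shell command python3 -m pendant 'ROWS' [FORCE]. ROWS is 1 to 5 rows, parted by a bar, with the numbers parted by spaces; each row has 5 numbers: dx, dy, dz in fractions of the full range, 1 being 0.4 m, then a turn about the tool's z in normalised numbers (1 is 2 pi rad), then the finger opening in m; each row is the pose to reach, as a shift and turn from the pose commanded when the command began, along the tool's axes at that moment; what a row does not reach only later rows make up. A row lasts 1/12 s, in which the tool goes at most 0.0417 m and 7.16 degrees, less where a joint would pass 70% of its speed; a pose out of reach is approached as far as the arm can. The fingers move at their own pace and stop on an object; FORCE is the grip in N (left out, the last holds). Time passes only in rows, so rows that do not move let the fingers close. It prints the time, the measured TCP pose, the force, the opening and the grip force at its end. A shift or turn number past 1, either way, is cut back to 1. Input that does not fit is refused with a message, and nothing moves.
- bot.get_obs(): the state, without advancing time (a new reading comes with each control period).
- bot.camera(name): name is "scene" or "side" or "wrist"; returns the picture (384x512x3 uint8, blue, green, red); there is no depth.
- bot.camera_info(name): a dict with "mtx" (3x3 intrinsics, pixels), "extrinsics" (4x4, takes a point from camera to world coordinates). Camera axes: x right, y down, z forward; pixel columns grow to the right and rows downward; lengths in m; the calibration is good to about 2 mm. A picture is of the moment at which its call begins: read the wrist's pose just before it. camera_info takes no time and is no camera call; for the wrist camera it gives the pose at the moment of the call.
- bot.job_done(): hands the job in; it is judged then, once.
The state is a dict: "time": time; "q": joint angles; "qd": joint speeds; "joint_efforts": joint torques, N m; "ee_pos": TCP position; "tcp_rot": TCP orientation; "wrist_force": force on the tool from outside, world axes, zero at the start; "torque": the same for the moment, N m; "opening": finger opening in m; "grasp_force": force on a finger pad.
Only numpy, scipy, OpenCV 4.12 (cv2) and the standard library are available. Lean on these libraries where they do the work, as an engineer would, in place of code of your own. Each camera call takes 0.05 s, during which the arm holds its last target. There are 200 camera calls.

### The job

The heavy desk battery stands askew on the counter beside its charging dock. Walk it round with fingertip pushes against its ends and on into the dock, until its contact face sits flat against the dock's fence with both spring pins pressed in, and leave it there. Do not lift or tip it, and leave the stapler, mouse and tape roll alone.

Things in the scene. Friction and masses are not known exactly. Their poses are not given: they have to be found in the camera images.
- battery_pack: Desk battery: grey block 100 (its x) x 150 (its y) x 46 mm high on 4 rubber feet 4 mm high, about 0.9 kg evenly spread; sliding takes 3 to 8 N. Origin: centre of underside. Long face at +x: contact face, two brass strips; long face at -x: display, ports, button. Starts turned 34 to 72 deg counter-clockwise (from above) from its docked yaw, its centre 25 to 29 cm out from the fence.
- pack_contact_face (a point): Point on the battery's contact face, at the middle of its width, 21 mm up: 50 mm along the battery's +x from its origin.
- dock: Black charging dock, screwed down. Origin on the counter at the middle of the fence's face (plane x = 0); +x points into the fence. Fence 206 mm wide (y), 44 high, 46 thick. Docked, the battery has the dock's yaw and its origin is at x = -50 mm, y = 0 here. Two slippery cheeks 22 mm high: inner faces 162 mm apart out to x = -35 mm, then flaring to 200 mm at x = -78 mm. No floor plate.
- dock_pin_a (a joint): Travel (m) of the spring pin at y = -45 mm in the dock's frame, 21 mm up: 0 = sprung out, standing 6 mm proud of the fence's face; 0.006 = pressed flush. About 0.7 N presses it flush.
- dock_pin_b (a joint): The same for the pin at y = +45 mm.
- stapler: Red and black stapler, 36 x 140 x 51 mm, beyond the dock towards the robot's left. To be left alone.
- mouse: Grey computer mouse, 112 x 56 x 35 mm, to the robot's right of the battery. To be left alone.
- tape_roll: Roll of brown tape lying flat, 92 mm across, 48 mm high, behind the battery in the niche. To be left alone.

How it is judged:
By the outcome, as a careful person would: the job done as asked, in the order asked, and still so for the second after the job is handed in, with the robot touching nothing.
It also fails if it takes over 72 s, if anything falls off the work surface, if the arm or the gripper's body presses on something with over 40 N, if the wrist force passes 120 N, or if a joint passes its speed limit or range.

## Working session

There is one attempt and no reset: what is moved stays moved. The work goes in short steps, Python scripts to look and compute and a shell command to move; the robot and the scene stay as the last step left them, time stands still between calls to the robot, and variables do not carry over. Pictures are saved under pics/ and viewed, at most 10 in all, crops included, and the job is handed in when it is done.

```bash
mkdir -p pics; python3 - <<'E'
from workcell import bot
import cv2,numpy as np
o=bot.get_obs();print(o['time'],o['ee_pos'],o['tcp_rot'],o['opening'])
for n in('scene','side'):
    cv2.imwrite(f'pics/{n}0.png',bot.camera(n)); i=bot.camera_info(n);print(n,np.round(i['mtx'],1).tolist(),np.round(i['extrinsics'],3).tolist())
E
```

```text
0.0 [ 0.22156547 -0.50318928  0.25557049] [-1.79923365e+02  1.35638111e-03  2.37637610e+01] 0.08539541498353086
scene [[492.0, 0.0, 252.0], [0.0, 492.0, 184.4], [0.0, 0.0, 1.0]] [[-0.705, -0.524, 0.478, -0.156], [-0.709, 0.536, -0.458, 0.754], [-0.017, -0.662, -0.75, 1.21], [0.0, 0.0, 0.0, 1.0]]
side [[392.9, 0.0, 260.4], [0.0, 392.9, 189.3], [0.0, 0.0, 1.0]] [[0.2, -0.734, 0.649, -0.32], [-0.98, -0.144, 0.14, -0.152], [-0.01, -0.664, -0.748, 1.079], [0.0, 0.0, 0.0, 1.0]]
```

View pics/scene0.png

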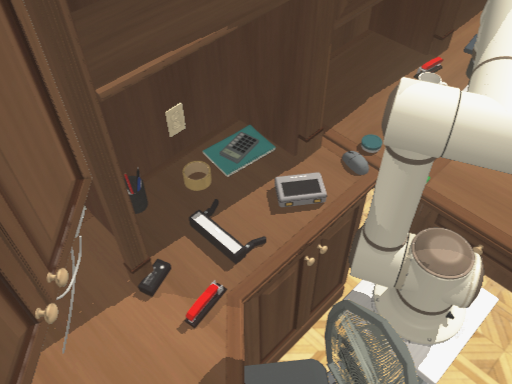

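View pics/side0.png

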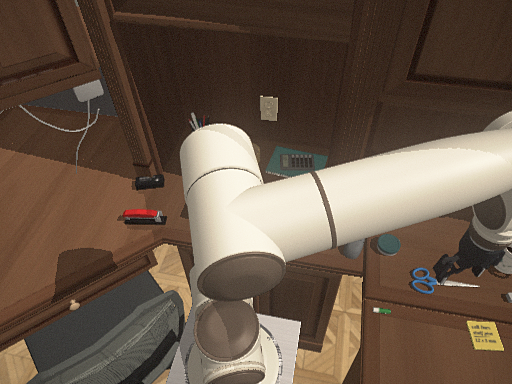

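The scene picture shows the battery at about (301,190), with the dock at (222,233) and its cheeks at (213,207) and (256,243). The stapler is at (205,302), the mouse at (355,162) and the tape at (197,176). The arm hides the battery in the side view, so I'll enlarge the scene view.

```bash
cat > h.py <<'E'
from workcell import bot
import cv2,numpy as np
def ray(n,px,z,info=None):
    i=info or bot.camera_info(n);E=np.array(i['extrinsics']);p=np.atleast_2d(px).astype(float)
    d=np.c_[p,np.ones(len(p))]@np.linalg.inv(np.array(i['mtx'])).T@E[:3,:3].T
    s=(z-E[2,3])/d[:,2];return (E[:3,3]+d*s[:,None])[:,:2]
E
python3 - <<'E'
import cv2
a=cv2.imread('pics/scene0.png')[155:275,180:340]
cv2.imwrite('pics/crop0.png',cv2.resize(a,None,fx=5,fy=5,interpolation=cv2.INTER_CUBIC))
E
```

```text
(no output)
```

View pics/crop0.png

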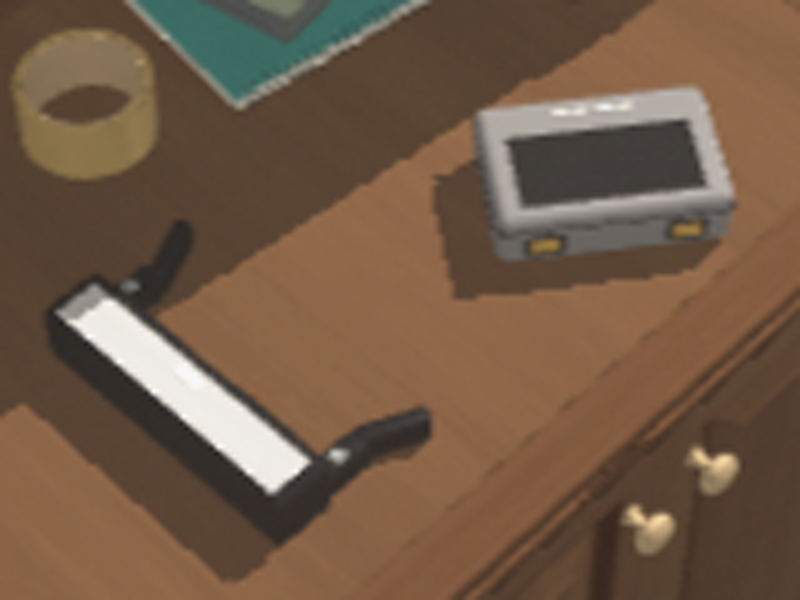

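The crop shows the battery's top corners near (478,110), (702,90), (735,208) and (497,232), with the brass face towards the lower edge of the picture. The fence's front top edge runs from (95,278) to (328,462), and the cheek tips are at (183,225) and (428,415).

```bash
python3 - <<'E'
from h import *
f=lambda L:np.array(L)/5+[180-.4,155-.4]
B=ray('scene',f([(478,110),(702,90),(735,205),(497,228)]),.05)
print('bat top',B.round(3).tolist(),[round(np.linalg.norm(B[i]-B[(i+1)%4]),3) for i in range(4)],'mean',B.mean(0).round(3))
s=ray('scene',f([(545,246),(687,230)]),.025);print('strips',s.round(3).tolist())
F=ray('scene',f([(95,278),(328,462),(278,508),(50,312)]),.044);print('fence',F.round(3).tolist(),[round(np.linalg.norm(F[i]-F[(i+1)%4]),3) for i in range(4)])
C=ray('scene',f([(183,222),(428,412)]),.022);print('tips',C.round(3).tolist(),np.linalg.norm(C[0]-C[1]))
m=F[:2].mean(0);
for d in(F[0]-F[1],C[0]-C[1]):print('y-axis ang',np.degrees(np.arctan2(d[1],d[0])))
print('mid',m,'tipmid',C.mean(0))
for d in(B[0]-B[1],B[3]-B[2]):print('bat y ang?',np.degrees(np.arctan2(d[1],d[0])))
print('tape',ray('scene',f([(84,82)]),.048),'mouse',ray('scene',[(355,162)],.02))
print('counter edge',ray('scene',f([(435,595),(800,240)]),0))
E
```

```text
bat top [[0.554, -0.029], [0.463, -0.142], [0.387, -0.082], [0.479, 0.034]] [np.float64(0.145), np.float64(0.097), np.float64(0.148), np.float64(0.098)] mean [ 0.471 -0.055]
strips [[0.461, 0.008], [0.407, -0.063]]
fence [[0.629, 0.229], [0.433, 0.223], [0.431, 0.264], [0.629, 0.265]] [np.float64(0.196), np.float64(0.041), np.float64(0.198), np.float64(0.036)]
tips [[0.638, 0.151], [0.427, 0.147]] 0.2112557696203565
y-axis ang 1.6634905805889602
y-axis ang 0.9562749430188678
mid [0.5309363  0.22602939] tipmid [0.53282264 0.14900986]
bat y ang? 51.19800847850201
bat y ang? 51.53012944449471
tape [[0.75450353 0.12985339]] mouse [[ 0.42708683 -0.28359771]]
counter edge [[ 0.347361    0.22366194]
 [ 0.36261494 -0.12415673]]
```

Battery: centre (0.471,-0.055), yaw about 141°, measured sides 0.147 x 0.098, so the sizes match. Dock: face centre (0.531,0.226), yaw about 91°. The battery is turned about 50°, and 28 cm out. First I'll push its near end close to the contact-side corner, going +x+y, which turns it clockwise.

The manual's scale: shifts go in shares of 0.4 m and turns go in shares of 2 pi rad. Converting my numbers, 0.15 m / 0.4 = 0.375, -0.14 m / 0.4 = -0.35.

```bash
python3 -m pendant '0.075 -0.07 0 0 0 | 0.15 -0.14 0 0 0 | 0.225 -0.21 0 0 0 | 0.3 -0.28 0.05 0 0 | 0.375 -0.35 0.1 0 0' 30
python3 -m pendant '0.075 -0.07 0.05 0 0 | 0.15 -0.14 0.1 0 0 | 0.225 -0.21 0.125 0 0 | 0.3 -0.28 0.15 0 0 | 0.3575 -0.3525 0.175 0 0'
python3 -m pendant '0 0 0.075 0 0 | 0 0 0.15 0 0 | 0 0 0.225 0 0 | 0 0 0.25 0 0 | 0 0 0.26 0 0'
python3 - <<'E'
from h import *
o=bot.get_obs();print(o['time'],o['ee_pos'],o['tcp_rot'],o['opening'],o['wrist_force'])
a=bot.camera('scene')[130:280,170:370];cv2.imwrite('pics/c1.png',cv2.resize(a,None,fx=4,fy=4,interpolation=cv2.INTER_CUBIC))
E
```

```text
time: 0.52
ee_pos: [0.3002, -0.32, 0.2198]
tcp_rot: [179.9, -0.0, 23.7]
wrist_force: [1.0, 0.0, -0.7]
opening: 0.0257
grasp_force: 0.0
time: 0.93
ee_pos: [0.3726, -0.138, 0.1504]
tcp_rot: [180.0, -0.0, 23.7]
wrist_force: [1.3, -0.4, -0.2]
opening: 0.0003
grasp_force: 0.0
time: 1.35
ee_pos: [0.3709, -0.1393, 0.0454]
tcp_rot: [-179.9, 0.1, 23.8]
wrist_force: [0.7, 0.0, -0.3]
opening: 0.0
grasp_force: 0.0
1.35 [ 0.37093074 -0.13931519  0.04536088] [-1.79856803e+02  1.49502985e-01  2.37707580e+01] 4.189576665767414e-05 [ 0.66519014  0.01634123 -0.25350913]
```

View pics/c1.png

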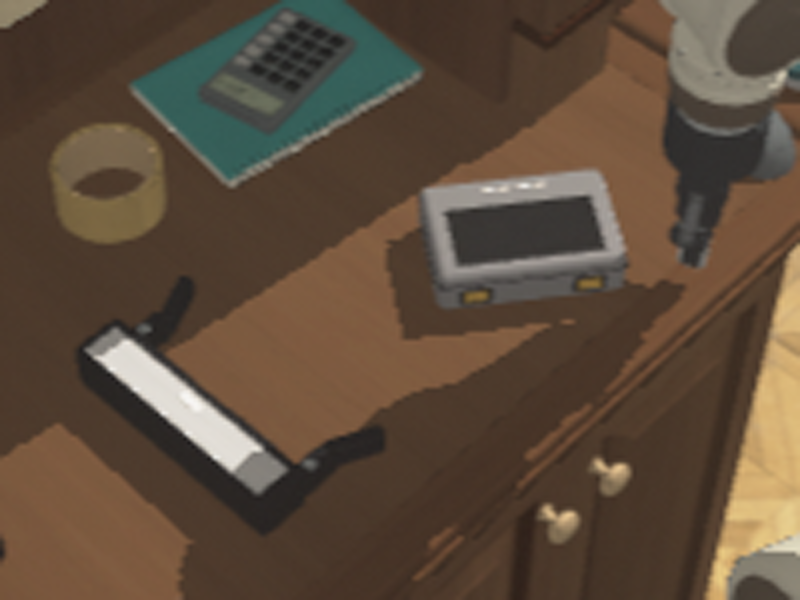

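The fingertip at about (692,262) in the crop is roughly 35 mm short of the battery's end, and the battery hasn't moved. I'll push now and measure by mask.

To row units: 0.0483 m / 0.4 = 0.1208, 0.0333 m / 0.4 = 0.0833.

```bash
cat >> h.py <<'E'
def bat(save=None):
    o=bot.get_obs();im=bot.camera('scene')
    hsv=cv2.cvtColor(im,cv2.COLOR_BGR2HSV);m=((hsv[...,1]<45)&(hsv[...,2]>138)).astype(np.uint8)
    m[:150]=0;m[275:]=0;m[:,:200]=0;m[:,345:]=0
    cs,_=cv2.findContours(m,cv2.RETR_EXTERNAL,cv2.CHAIN_APPROX_NONE)
    # the strip on the dock is bright too: drop contours lying on the dock
    good=[c for c in cs if cv2.contourArea(c)>30 and ray('scene',c[:,0].mean(0),.05)[0,1]<.215]
    c=max(good,key=cv2.contourArea);P=ray('scene',c[:,0],.05)
    (x,y),(w,h),a=cv2.minAreaRect((P*1000).astype(np.float32))
    if w<h:a+=90
    a=a%180   # direction of the long side
    print('t %.2f tcp %s F %s'%(o['time'],o['ee_pos'].round(4),np.round(o['wrist_force'],1)))
    print('bat centre (%.1f,%.1f) size %.0fx%.0f long-dir %.1f -> yaw %.1f'%(x,y,w,h,a,a+90))
    if save:
        cv2.drawContours(im,[c],-1,(0,0,255),1)
        cv2.imwrite(save,cv2.resize(im[130:280,170:370],None,fx=4,fy=4,interpolation=cv2.INTER_CUBIC))
E
python3 -c "
from h import *
bat()"
python3 -m pendant '0.0275 -0.0165 0 0 0 | 0.055 -0.0333 0 0 0 | 0.0833 -0.05 0 0 0 | 0.1025 -0.0665 0.005 0 0 | 0.1208 -0.0825 0.005 0 0'
python3 -m pendant '0.0188 -0.0165 0 0 0 | 0.0375 -0.033 0 0 0 | 0.0563 -0.0495 0 0 0 | 0.0563 -0.0495 0 0 0'
python3 -c "
from h import *
bat('pics/c2.png')"
```

```text
t 1.40 tcp [ 0.3715 -0.1397  0.0463] F [-0.4 -0.8 -0.9]
bat centre (472.5,-58.8) size 143x92 long-dir 52.8 -> yaw 142.8
time: 1.87
ee_pos: [0.4037, -0.0909, 0.047]
tcp_rot: [179.8, 0.0, 23.7]
wrist_force: [-6.8, -6.9, 7.3]
opening: -0.0002
grasp_force: 4.6
time: 2.2
ee_pos: [0.4169, -0.0625, 0.0469]
tcp_rot: [179.9, -0.1, 23.8]
wrist_force: [0.9, -0.2, -0.3]
opening: 0.0003
grasp_force: 0.0
t 2.20 tcp [ 0.4169 -0.0625  0.0469] F [ 0.9 -0.2 -0.3]
bat centre (501.6,-33.6) size 136x91 long-dir 38.0 -> yaw 128.0
```

View pics/c2.png

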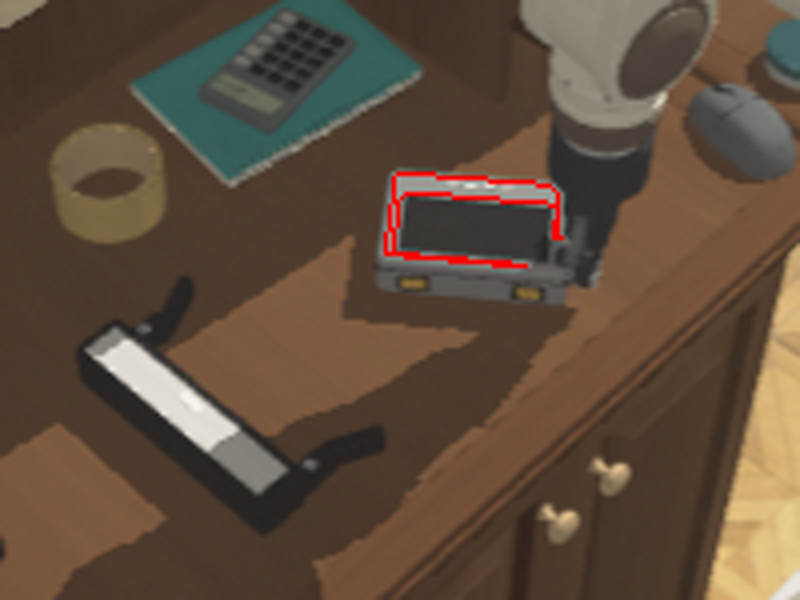

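The battery, at crop (390–575,175–300), has turned about 15° clockwise to roughly (0.50,-0.03), yaw 128°. The tip is still on its near end. The mask misses the shaded part of the top, so I'll use the brass strips as a second measure. Another end push comes next.

To row units: 0.034 m / 0.4 = 0.085, 0.0085 m / 0.4 = 0.0213.

```bash
cat >> h.py <<'E'
def strips():
    im=bot.camera('scene');hsv=cv2.cvtColor(im,cv2.COLOR_BGR2HSV)
    m=((hsv[...,0]>17)&(hsv[...,0]<30)&(hsv[...,1]>140)&(hsv[...,2]>70)).astype(np.uint8)
    m[:180]=0;m[275:]=0;m[:,:200]=0;m[:,345:]=0
    n,_,st,ce=cv2.connectedComponentsWithStats(m)
    k=[i for i in range(1,n) if st[i,4]>=6];k=sorted(k,key=lambda i:-st[i,4])[:2]
    P=ray('scene',ce[k],.023)if len(k)==2 else None
    if P is None:print('strips?',ce.tolist());return
    P=P[np.argsort(-P[:,0])];d=P[1]-P[0];yaw=np.degrees(np.arctan2(d[1],d[0]))%360-90
    c=P.mean(0)-.05*np.array([np.cos(np.radians(yaw)),np.sin(np.radians(yaw))])
    print('strips px',ce[k].round(1).tolist(),'gap %.3f yaw %.1f'%(np.linalg.norm(d),yaw),'centre',c.round(4))
E
python3 -c "
from h import *
strips()"
python3 -m pendant '0.0213 -0.013 0 0 0 | 0.0425 -0.026 0 0 0 | 0.0638 -0.039 0 0 0 | 0.085 -0.052 0 0 0 | 0.085 -0.052 0 0 0'
python3 -c "
from h import *
bat('pics/c3.png');strips()"
```

```text
strips? [[255.49794753628055, 191.49925480561362], [273.0, 200.5], [301.2, 202.8]]
time: 2.72
ee_pos: [0.4392, -0.0299, 0.0458]
tcp_rot: [180.0, -0.0, 23.8]
wrist_force: [-0.3, -0.5, -0.2]
opening: 0.0
grasp_force: 0.0
t 2.72 tcp [ 0.4392 -0.0299  0.0458] F [-0.3 -0.5 -0.2]
bat centre (541.5,-48.5) size 96x24 long-dir 25.3 -> yaw 115.3
strips? [[255.49884789696688, 191.49953966744152], [261.2, 195.8], [288.5, 203.0]]
```

```bash
sed -i 's/st\[i,4\]>=6/st[i,4]>=3/' h.py
python3 - <<'E'
from h import *
strips()
for q in([(273,200.5),(301.2,202.8)],):
  P=ray('scene',q,.023);d=P[0]-P[1];print(np.linalg.norm(d),P)
E
```

```text
strips px [[261.2, 195.7], [288.5, 203.0]] gap 0.090 yaw 115.1 centre [ 0.5268 -0.0216]
0.08795345577023014 [[ 0.5061896   0.03097339]
 [ 0.4372161  -0.02360194]]
```

View pics/c3.png

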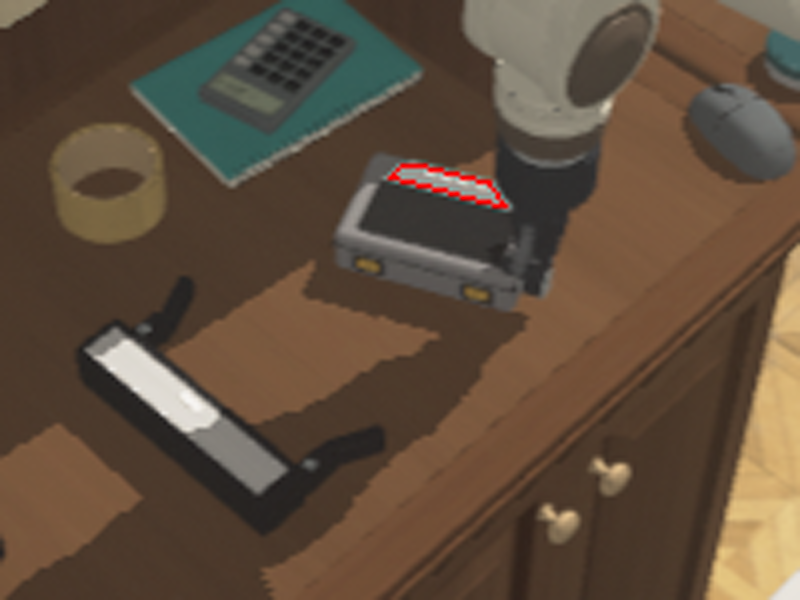

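Strip gap 0.090 (as given); battery now at (0.527,-0.022), yaw 115. Next I'll back off, lift, turn the tool to yaw 90 and come down behind the display face at its near-robot end.

To row units: -0.1 m / 0.4 = -0.25, -0.08 m / 0.4 = -0.2.

```bash
python3 -m pendant '-0.03 0 0 0 0 | -0.0375 0 -0.025 0 0 | -0.0375 0 -0.1 0 0 | -0.0375 0 -0.2 0 0 | -0.0375 0 -0.25 0 0'
python3 -m pendant '0.025 0.0775 0 -0.0194 0 | 0.05 0.1575 0 -0.0389 0 | 0.075 0.235 0 -0.0583 0 | 0.0993 0.314 0 -0.0778 0 | 0.0993 0.314 0 -0.0972 0'
python3 -m pendant '0 0 0 -0.0194 0 | 0 0 0 -0.0389 0 | 0 0 0 -0.0583 0 | 0 0 0 -0.0778 0 | 0 0 0 -0.0868 0'
python3 -m pendant '0 0 0 0 0'
python3 -c "
from h import *
strips()"
```

```text
time: 3.28
ee_pos: [0.4254, -0.0367, 0.1498]
tcp_rot: [179.9, -0.2, 23.7]
wrist_force: [1.5, 0.0, 1.2]
opening: -0.0001
grasp_force: 0.0
time: 3.7
ee_pos: [0.5143, -0.139, 0.1451]
tcp_rot: [179.9, 0.0, 59.0]
wrist_force: [-0.5, 0.0, -0.5]
opening: -0.0002
grasp_force: 0.0
time: 4.12
ee_pos: [0.5117, -0.1357, 0.1461]
tcp_rot: [180.0, 0.0, 90.4]
wrist_force: [-0.0, -0.7, -0.7]
opening: 0.0003
grasp_force: 0.0
time: 4.2
ee_pos: [0.5117, -0.1357, 0.1461]
tcp_rot: [180.0, 0.0, 90.1]
wrist_force: [0.2, -1.1, 0.1]
opening: 0.0005
grasp_force: 0.0
strips px [[261.2, 195.7], [288.5, 203.0]] gap 0.090 yaw 115.1 centre [ 0.5268 -0.0216]
```

To row units: 0.102 m / 0.4 = 0.255, 0.095 m / 0.4 = 0.2375.

```bash
python3 -m pendant '0 0 0.0875 0 0 | 0 0 0.175 0 0 | 0 0 0.2375 0 0 | 0 0 0.255 0 0 | 0 0 0.255 0 0'
python3 -m pendant '0.0375 0 0 0 0 | 0.07 0 0 0 0 | 0.0925 0 0 0 0 | 0.115 0 0 0 0 | 0.1375 0 0 0 0'
python3 -m pendant '0.0225 0 0 0 0 | 0.045 0 0 0 0 | 0.045 0 0 0 0'
python3 -c "
from h import *
strips()"
```

```text
time: 4.67
ee_pos: [0.5105, -0.1351, 0.0418]
tcp_rot: [-179.8, -0.0, 89.9]
wrist_force: [1.1, 0.0, 0.6]
opening: 0.0001
grasp_force: 0.0
time: 5.08
ee_pos: [0.5124, -0.0804, 0.0449]
tcp_rot: [179.9, 0.1, 90.0]
wrist_force: [-1.6, -6.2, 3.6]
opening: -0.0002
grasp_force: 2.9
time: 5.33
ee_pos: [0.5124, -0.0611, 0.0446]
tcp_rot: [179.9, 0.0, 90.1]
wrist_force: [-0.1, 0.1, 0.8]
opening: 0.0001
grasp_force: 0.0
strips px [[251.6, 199.1], [277.4, 208.9]] gap 0.089 yaw 108.5 centre [0.5316 0.0124]
```

Progress: yaw 108.5, x 0.532. More lever arm is needed, so I'll step the finger 24 mm towards the battery's near corner.

To row units: -0.025 m / 0.4 = -0.0625, -0.024 m / 0.4 = -0.06.

```bash
python3 -m pendant '-0.0375 0 0 0 0 | -0.0625 -0.03 0 0 0 | -0.0625 -0.06 0 0 0 | -0.0375 -0.06 0 0 0 | -0.0125 -0.06 0 0 0'
python3 -m pendant '0.0225 0 0 0 0 | 0.045 0 0 0 0 | 0.0675 0 0 0 0 | 0.09 0 0 0 0 | 0.09 0 0 0 0'
python3 -c "
from h import *
strips()"
```

```text
time: 5.8
ee_pos: [0.487, -0.0676, 0.0435]
tcp_rot: [180.0, 0.0, 89.9]
wrist_force: [-7.8, -9.4, 1.3]
opening: 0.0
grasp_force: 4.5
time: 6.22
ee_pos: [0.4879, -0.0294, 0.0434]
tcp_rot: [180.0, -0.0, 90.1]
wrist_force: [-0.9, -0.6, -0.2]
opening: 0.0001
grasp_force: 0.0
strips px [[241.0, 199.0], [264.0, 212.5]] gap 0.090 yaw 97.7 centre [0.5442 0.0412]
```

To row units: 0.02 m / 0.4 = 0.05, 0.015 m / 0.4 = 0.0375.

```bash
python3 -m pendant '0.02 0 0 0 0 | 0.0375 0 0 0 0 | 0.05 0 0 0 0 | 0.05 0 0 0 0'
python3 -m pendant '-0.05 0 0 0 0 | -0.1 0.05 0 0 0.04 | -0.1 0.145 0 0 0.085 | -0.1 0.145 0.03 0 0.085 | -0.1 0.145 0.03 0 0.085'
python3 -c "
from h import *
strips();bat('pics/c4.png')"
```

```text
time: 6.6
ee_pos: [0.4877, -0.0106, 0.0432]
tcp_rot: [-180.0, -0.0, 90.0]
wrist_force: [0.1, -0.2, 0.2]
opening: -0.0001
grasp_force: 0.0
time: 7.02
ee_pos: [0.546, -0.0512, 0.0287]
tcp_rot: [-179.8, -0.1, 90.0]
wrist_force: [0.4, 0.1, -0.9]
opening: 0.0478
grasp_force: 0.0
strips? [[255.5001678500946, 191.4997049907428], [236.0, 198.0], [238.0, 199.0], [257.5, 213.5]]
t 7.07 tcp [ 0.545  -0.051   0.0295] F [-0.6  0.3 -0.3]
bat centre (491.3,55.4) size 81x33 long-dir 88.5 -> yaw 178.5
```

View pics/c4.png

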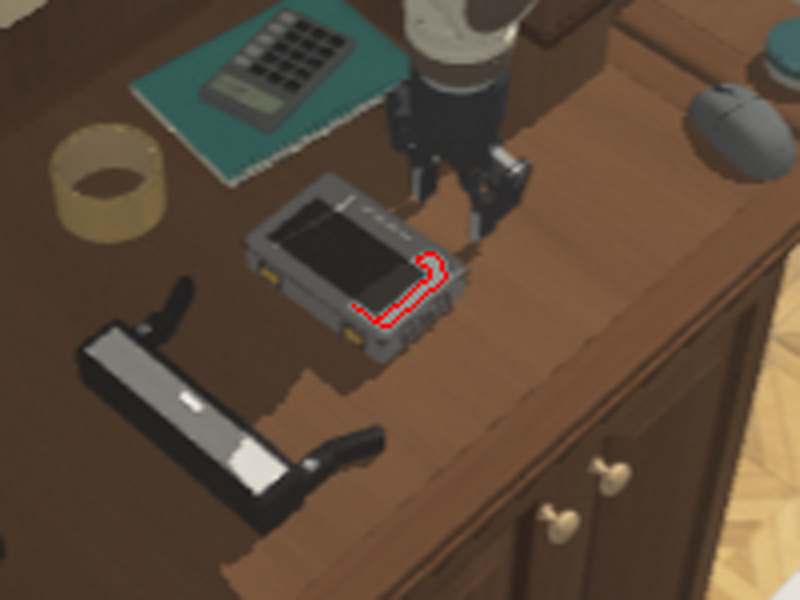

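The battery's contact face looks nearly parallel to the fence, with the strips at crop (269,275) and (353,334). The open fingers are behind the display face.

```bash
sed -i "s/    n,_,st,ce=/    m=cv2.morphologyEx(m,cv2.MORPH_CLOSE,np.ones((5,5)))\n    n,_,st,ce=/" h.py
python3 -c "
from h import *
strips();print(bot.get_obs()['opening'])
im=bot.camera('scene')
# fence face line from the pin/front top edge, cheek junctions
print(ray('scene',np.array([(237,198.5),(258.1,213.3)]),.023))
"
```

```text
strips px [[258.2, 214.0], [237.0, 198.3]] gap 0.092 yaw 91.5 centre [0.5486 0.0525]
0.07013794924735225
[[0.59252477 0.10412627]
 [0.50374983 0.09960952]]
```

To row units: 0.056 m / 0.4 = 0.14, 0.02 m / 0.4 = 0.05.

```bash
python3 -m pendant '0.05 0.005 0.0025 0 0.085 | 0.08 0.005 0.0025 0 0.085 | 0.1 0.005 0.0025 0 0.085 | 0.12 0 0.0025 0 0.085 | 0.14 -0.005 0.0025 0 0.085'
python3 -m pendant '0.025 -0.0063 0 0 0.085 | 0.05 -0.0125 0 0 0.085 | 0.075 -0.0188 0 0 0.085 | 0.1 -0.025 0 0 0.085 | 0.1 -0.025 0 0 0.085'
python3 -c "
from h import *
strips();bat('pics/c5.png')"
```

```text
time: 7.63
ee_pos: [0.5438, 0.0048, 0.0309]
tcp_rot: [179.9, 0.1, 90.0]
wrist_force: [1.1, -4.8, 1.0]
opening: 0.085
grasp_force: 2.8
time: 8.05
ee_pos: [0.5333, 0.046, 0.0307]
tcp_rot: [180.0, -0.0, 90.1]
wrist_force: [-0.3, -0.1, -0.2]
opening: 0.085
grasp_force: 0.0
strips? [[255.50042471376327, 191.49929044826376], [226.5, 209.5], [247.0, 226.0]]Traceback (most recent call last):
  File "<string>", line 3, in <module>
    strips();bat('pics/c5.png')
             ~~~^^^^^^^^^^^^^^^
  File "h.py", line 14, in bat
    c=max(good,key=cv2.contourArea);P=ray('scene',c[:,0],.05)
ValueError: max() iterable argument is empty
```

```bash
python3 -c "
from h import *
P=ray('scene',[(226.5,209.5),(247,226)],.023);print(P,P.mean(0),np.degrees(np.arctan2(*(P[0]-P[1])[::-1])))
im=bot.camera('scene');cv2.imwrite('pics/c5.png',cv2.resize(im[150:280,170:330],None,fx=5,fy=4.6,interpolation=cv2.INTER_CUBIC))"
```

```text
[[0.58374622 0.15725866]
 [0.49355283 0.15715963]] [0.53864953 0.15720915] 0.0629109130554316
```

View pics/c5.png

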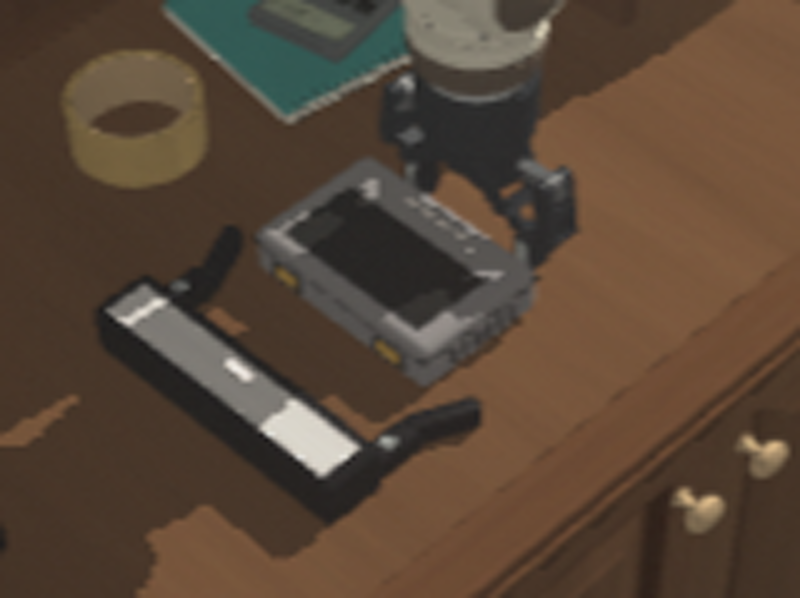

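The battery is square to the dock, in its mouth between the cheek tips. Its contact face is about 69 mm from the fence and about 6 mm off to +x. I'll push on while edging towards −x and turning the tool 1°.

To row units: 0.032 m / 0.4 = 0.08, 0.024 m / 0.4 = 0.06, -1 degrees / 360 = -0.0028.

```bash
python3 -m pendant '0.02 -0.0035 0 -0.0014 0.085 | 0.04 -0.007 0 -0.0028 0.085 | 0.06 -0.0105 0 -0.0028 0.085 | 0.08 -0.0145 0 -0.0028 0.085 | 0.08 -0.0145 0 -0.0028 0.085'
python3 -c "
from h import *
im=bot.camera('scene');cv2.imwrite('pics/c6.png',cv2.resize(im[150:280,170:330],None,fx=5,fy=4.6,interpolation=cv2.INTER_CUBIC))
strips()"
```

```text
time: 8.62
ee_pos: [0.5278, 0.0773, 0.0303]
tcp_rot: [180.0, -0.0, 91.0]
wrist_force: [1.0, -0.6, 0.5]
opening: 0.0851
grasp_force: 0.0
strips? [[255.50031789628952, 191.49944304570076], [221.0, 217.0], [241.5, 233.5]]
```

To row units: 0.029 m / 0.4 = 0.0725, 0.024 m / 0.4 = 0.06.

```bash
python3 -c "
from h import *
P=ray('scene',[(221,217),(241.5,233.5)],.023);print(P.round(4),P.mean(0))"
python3 -m pendant '0.02 0 0 0 0.085 | 0.04 0 0 0 0.085 | 0.06 0 0 0 0.085 | 0.0725 0 0 0 0.085 | 0.0725 0 0 0 0.085'
python3 -c "
from h import *
im=bot.camera('scene');cv2.imwrite('pics/c7.png',cv2.resize(im[150:280,170:330],None,fx=5,fy=4.6,interpolation=cv2.INTER_CUBIC))"
python3 -m pendant '0.005 0 0 0 0.085 | 0.01 0 0 0 0.085 | 0.01 0 0 0 0.085'
python3 -m pendant '0.005 0 0 0 0.085 | 0.0075 0 0 0 0.085 | 0.0075 0 0 0 0.085'
```

```text
[[0.5743 0.1888]
 [0.4855 0.1878]] [0.52991618 0.1883406 ]
time: 9.13
ee_pos: [0.5274, 0.1061, 0.0301]
tcp_rot: [-180.0, -0.0, 91.0]
wrist_force: [-0.5, 0.7, -0.6]
opening: 0.0849
grasp_force: 0.0
time: 9.43
ee_pos: [0.5273, 0.1092, 0.0302]
tcp_rot: [-180.0, 0.1, 91.0]
wrist_force: [-0.2, -4.1, 0.4]
opening: 0.0852
grasp_force: 2.1
time: 9.68
ee_pos: [0.5272, 0.1117, 0.0302]
tcp_rot: [-180.0, 0.1, 90.9]
wrist_force: [-0.1, -7.3, 0.9]
opening: 0.0851
grasp_force: 3.9
```

View pics/c7.png

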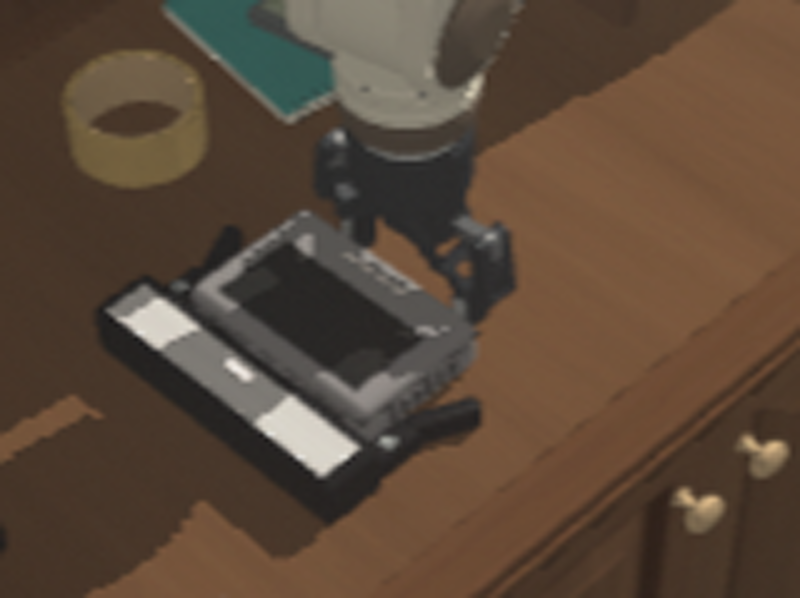

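The battery is seated between the cheeks with only a few mm left to the fence. I'll press on in small steps and watch the force.

To row units: 0.002 m / 0.4 = 0.005, 0.001 m / 0.4 = 0.0025.

```bash
for i in 1 ; do python3 -m pendant '0.0025 0 0 0 0.085 | 0.005 0 0 0 0.085 | 0.005 0 0 0 0.085' | grep -E 'ee_pos|wrist'; python3 -m pendant '0.0025 0 0 0 0.085 | 0.005 0 0 0 0.085 | 0.005 0 0 0 0.085'| grep -E 'ee_pos|wrist'; python3 -m pendant '0.0025 0 0 0 0.085 | 0.005 0 0 0 0.085 | 0.005 0 0 0 0.085'| grep -E 'ee_pos|wrist'; done
```

```text
ee_pos: [0.5269, 0.112, 0.0302]
wrist_force: [-2.7, -18.6, 3.2]
ee_pos: [0.5266, 0.1122, 0.0302]
wrist_force: [-4.1, -28.3, 6.2]
ee_pos: [0.5266, 0.1123, 0.0302]
wrist_force: [-4.3, -41.4, 8.5]
```

Force climbs steeply with no motion, so the battery is hard against the fence. I'll back off and check it.

To row units: -0.06 m / 0.4 = -0.15, -0.03 m / 0.4 = -0.075.

```bash
python3 -m pendant '-0.015 0 0 0 0.085 | -0.025 0 0 0 0.085 | -0.075 0 0 0 0.085 | -0.15 0 0 0 0.085 | -0.15 0 -0.075 0 0.085'
python3 -m pendant '-0.075 0 -0.1 0 0.085 | -0.15 0 -0.2 0 0.085 | -0.225 0 -0.3 0 0.085 | -0.3 0 -0.35 0 0.085 | -0.3 0 -0.35 0 0.085'
python3 -c "
from h import *
a=bot.camera('scene')[170:270,180:300];b=bot.camera('side')[120:260,140:300]
a=cv2.resize(a,(480,400),interpolation=cv2.INTER_CUBIC);b=cv2.resize(b,(320,280));b=cv2.copyMakeBorder(b,0,120,0,0,0)
cv2.imwrite('pics/c8.png',np.hstack([a,b]))"
```

```text
time: 10.85
ee_pos: [0.5252, 0.0558, 0.0553]
tcp_rot: [-179.5, 0.1, 90.9]
wrist_force: [-0.6, 0.0, -0.5]
opening: 0.085
grasp_force: 0.0
time: 11.27
ee_pos: [0.5312, -0.0635, 0.2046]
tcp_rot: [179.7, 0.0, 91.0]
wrist_force: [1.6, -0.1, -0.2]
opening: 0.0847
grasp_force: 0.0
```

View pics/c8.png

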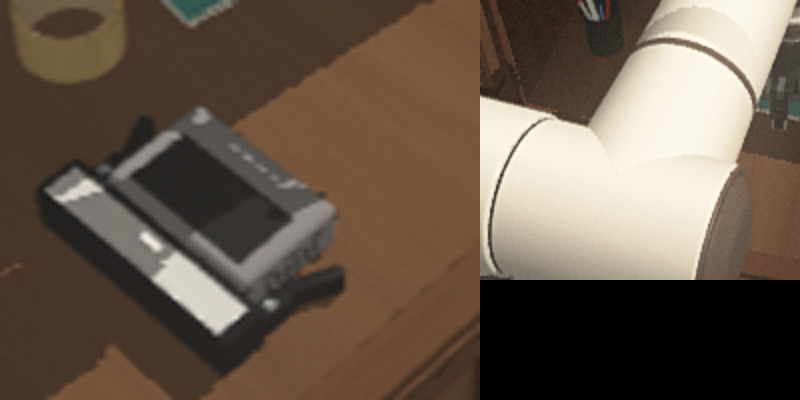

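The battery sits in the dock, clear of the gripper, with its contact-side edge along the fence. A quick numeric check of the edges follows.

```bash
python3 -c "
from h import *
f=lambda L:np.array(L)/4+[180-.4,170-.4]
B=ray('scene',f([(200,108),(335,205),(245,290),(112,178)]),.05);F=ray('scene',f([(72,165),(262,315)]),.044)
an=lambda d:np.degrees(np.arctan2(d[1],d[0]))
print(B.round(3).tolist(),B.mean(0),an(B[0]-B[1]),an(B[3]-B[2]));print(F.round(3).tolist(),an(F[0]-F[1]))"
```

```text
[[0.597, 0.13], [0.458, 0.124], [0.451, 0.223], [0.594, 0.222]] [0.5250397  0.17466735] 2.418348500761399 -0.1970308848336476
[[0.629, 0.233], [0.43, 0.227]] 1.738085307064772
```

```bash
python3 -c "
from workcell import bot
print(bot.job_done())"
```

```text
the job is handed in; nothing more can be done
None
```

I walked the battery into the dock and handed the job in: it sits square to the fence to within about 1–2°, pressed with about 41 N until it stopped moving; the gripper is clear and nothing else was touched, but the pin travel couldn't be read directly and no verdict came back.

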